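# Release the used air filter from its quick coupling and park it

## Task

The air point's inline filter is used up: push the blue-flanged spring sleeve of the quick coupling down against its spring, and while it is held back pull the filter straight up and out so that the sleeve snaps forward again. Go by the feel of the spring: do not ram the sleeve against its stop or tug at the filter while it is still locked. Then stand the filter upright, nipple down, in the hole of the green stand, let go, and leave the oil bottle, the slide box and the strip vial where they are.

Things in the scene. Friction and masses are not known exactly. Their poses are not given: they have to be found in the camera images.
- coupling: Fixed air point: grey block 100 x 84 mm, 28 mm high, with an upright quick coupling in its middle: round steel sleeve, blue flange on top (48 mm outer, 25 mm inner diameter). Origin: centre of the underside, on the coupling's axis, z up. At rest the flange's top face is 70 to 86 mm above the origin: this differs from one to the next and is not reported, so find it by touch.
- socket_floor (a point): Floor of the coupling's 17 mm wide bore, on its axis, 40 mm above the block's underside; the filter's tip stands on it. The bore's mouth, hidden inside the sleeve, is 19 mm above this point, so fingertips can go down round the filter to 20 mm above this point. Gauge and port on the block's ends are no higher than 31 mm above the worktop.
- sleeve (a joint): Sleeve travel in m: 0 fully forward (up, locked), grows as it is pushed down, hard stop at 0.009. Spring 5 N at 0, 8 N at 0.006, 9.5 N at 0.009. Four dogs free the nipple from 0.006 on; the sleeve follows the hand up, so have it at 0.007 or more when the pull begins. It snaps forward as the nipple leaves. Over 20 N on the coupling, or over 20 N between filter and coupling, is too much.
- filter_mid (a point): Middle of the loose inline filter, upright, 72 mm long, about 120 g, z up along it; this point is 36 mm above its tip. From the tip: steel nipple 16 mm diameter to 12 mm, locking groove to 20 mm, cylinder 20 mm in diameter to 66 mm to grip (aluminium, then clear bowl), red cap 17 mm in diameter to 72 mm. It starts locked in the coupling, tip on the socket floor.
- stand: Fixed stand for the used filter: grey foot 66 x 66 x 6 mm and green block 54 x 54 mm, 30 mm high, with one upright chamfered hole, 18 mm in diameter and 16 mm deep, in its middle (hole floor 14 mm above the origin). Origin: centre of the underside, z up.
- oil_bottle: Small brown dropper bottle with black cap, 25 mm diameter, 62 mm high; origin at its underside. Leave alone.
- slide_box: Blue slide box, 40 x 90 x 32 mm; origin at its underside. Leave alone.
- strip_vial: White strip vial with a wide green cap, 46 mm diameter, 98 mm high; origin at its underside. Leave alone.

How it is judged:
By the outcome, as a careful person would: the job done as asked, in the order asked, and still so for the second after the job is handed in, with the robot touching nothing.
It also fails if it takes over 51 s, if anything falls off the work surface, if the arm or the gripper's body presses on something with over 40 N, if the wrist force passes 120 N, or if a joint passes its speed limit or range.

## Robot

A 6-joint arm with a two-finger parallel gripper is mounted at the origin on a cart in front of the work surface, level with it; the furniture and walls round the work are solid. World frame = base frame: x ahead of the robot, y to its left, z up, the work surface at z = 0. Lengths are in mm, angles in rad, forces in N, time in s.
With the tool pointing down it reaches from about 275 to 1000 mm from the base axis. Payload 8.4 kg.
Tool frame: the origin (TCP) lies at the very end of the fingers, on their centre line; the grasp point (between the pads) lies 19 mm behind it; z points along the fingers, x is the direction in which the jaws open and shut, and the axes are right-handed (so a half turn about z gives the same grasp; the last joint's range is limited). The gripper opens to 85 mm and grips with 20 to 120 N. Pads are 22 mm wide; open, the fingers measure 114 mm over their backs; the gripper's body (76 mm by 85 mm) begins 54 mm behind the grasp point. The pads swing forward as they close: fully open they stand 13 mm farther back than shut.
Start: joints at [1.167, 0.353, 1.633, -0, 1.155, -0.002], TCP at [244.421, 575.227, 231.281] pointing down, gripper open.
Joint ranges: [-2.63, 2.63], [-0.92, 2.1], [0.06, 2.66], [-1.3, 4.44], [0, 2.69], [-3.02, 3.02]. Speed limits (rad/s): [2.22, 2.22, 2.79, 3.14, 3.14, 3.14].

## Interface

Orientations are given as [roll, pitch, yaw] about the fixed x, y, z axes, in that order (R = Rz(yaw) Ry(pitch) Rx(roll)).
In Python, from rig import r gives the robot as it stands. The module is installed in compiled form; this text tells all that it offers.
- The arm moves only by the tool apply_moves, never from a script. Its argument "targets" is a list that holds one entry, the list of rows, each a list of 7 numbers: the gripper's target within -1 to 1 (fully open at 1, half-way at 0, shut at -1), then the shift along the tool's x, y, z in cm, then the turn, a rotation vector about the tool's x, y, z in degrees. A call has 1 to 8 rows; each row is the pose to reach, as a shift and turn from the pose measured when the call began, along the tool's axes at that moment; what a row does not reach only later rows make up. A row lasts 1/10 s, in which the tool goes at most 50 mm and 8.59 degrees, less where a joint would pass 70% of its speed; a pose out of reach is approached as far as the arm can. A call with a gripper value outside its range is refused whole. The fingers move at their own pace and stop on an object; "newtons" is the grip in N (left out, the last holds). Time passes only in rows, so rows that repeat a pose let the fingers close. It gives the time, the measured TCP pose, the force and the opening at its end, in the units of the state.
- r.sense(): the state, without advancing time (a new reading comes with each control period).
- r.grab_frame(name): name is "scene" or "top"; returns a dict with "pixels" (420x560x3 uint8, red, green, blue), "fov_y" (degrees; the focal length in pixels is half the picture's height over the tangent of half this angle, whatever the lens; pixels are square), "cx", "cy" (the principal point, pixels), "R" (3x3) and "t" (3): a world point X has camera coordinates R X + t. Camera axes: x right, y down, z forward; pixel columns grow to the right and rows downward; lengths in mm; the calibration is good to about 2 mm. A picture is of the moment at which its call begins. There is no depth.
- r.sign_off(): hands the job in, once; it reports no verdict.
The state is a dict: "clock": time; "qpos": joint angles; "qvel": joint speeds; "joint_efforts": joint torques, N m; "eef_pos": TCP position; "tcp_rot": TCP orientation; "contact_force": force on the tool from outside, world axes, zero at the start; "wrist_torque": the same for the moment, N m; "opening": opening from 0.0 (shut) to 1.0 (fully open).
Only numpy, scipy, OpenCV 4.12 (cv2) and the standard library are available. Lean on these libraries where they do the work, as an engineer would, in place of code of your own. Each camera call takes 0.05 s, during which the arm holds its last target. There are 200 camera calls.

## Working session

There is one attempt and no reset: what is moved stays moved. The work goes in short steps, Python scripts to look and compute and a tool call to move; the robot and the scene stay as the last step left them, time stands still between calls to the robot, and variables do not carry over. Pictures are saved under pics/ and viewed, about 8 in all and at most 12, crops included, and the job is handed in when it is done.

Besides the shell and the picture viewer there is one more tool, called after "Call:" by a JSON object that holds its "op" and its "data". apply_moves: Moves the arm, as the interface text tells. Its arguments: {"type":"object","properties":{"targets":{"type":"array"},"newtons":{"type":"number"}},"required":["targets"]}

```bash
mkdir -p pics
cat > h.py <<'E'
import numpy as np, cv2
from rig import r
def grab(n,save=None):
    f=r.grab_frame(n)
    if save: cv2.imwrite('pics/'+save,f['pixels'][:,:,::-1])
    f['f']=210/np.tan(np.radians(f['fov_y'])/2); f['R']=np.array(f['R']);f['t']=np.array(f['t']); return f
def ray(f,u,v):
    d=f['R'].T@np.array([(u-f['cx'])/f['f'],(v-f['cy'])/f['f'],1]); return -f['R'].T@f['t'],d
def plane(f,u,v,z):
    c,d=ray(f,u,v); return c+d*(z-c[2])/d[2]
def proj(f,X):
    p=f['R']@np.array(X)+f['t']; return p[:2]/p[2]*f['f']+[f['cx'],f['cy']]
def two(f,p,g,q):
    c1,d1=ray(f,*p);c2,d2=ray(g,*q)
    s=np.linalg.lstsq(np.c_[d1,-d2],c2-c1,rcond=None)[0]
    a,b=c1+s[0]*d1,c2+s[1]*d2; return (a+b)/2,np.linalg.norm(a-b)
E
python3 - <<'E'
from h import *
for n in('scene','top'):
    f=grab(n,n+'0.png'); print(n,f['fov_y'],f['cx'],f['cy'],ray(f,f['cx'],f['cy']))
print(r.sense())
a=[cv2.imread('pics/%s0.png'%n) for n in('scene','top')]
E
```

```text
scene 45.73201227025794 280.4295672924004 207.61680766053647 (array([315.84298632, 807.67446731, 616.21527287]), array([ 0.33937686, -0.6876412 , -0.64185117]))
top 55.01920204768717 280.83972744599697 202.52041690686838 (array([515.83011842, 219.11512191, 910.84169516]), array([ 0.09046532,  0.00510138, -0.99588654]))
{'clock': 0.1, 'qpos': array([ 1.16660148e+00,  3.53564500e-01,  1.63406980e+00,  9.73665324e-06,
        1.15519945e+00, -2.41857872e-03]), 'qvel': array([ 4.94660818e-04, -9.12533506e-04, -2.60796914e-03,  7.30395121e-05,
       -7.87315520e-04, -6.39291847e-04]), 'joint_efforts': array([-3.62754827e-04, -6.06360555e+01, -3.42822504e+01, -1.77811302e-05,
        3.89715191e-03,  2.11336510e-05]), 'eef_pos': array([244.24646465, 574.82905625, 230.64144604]), 'tcp_rot': array([-3.14158075e+00,  1.24107583e-03,  1.16901613e+00]), 'contact_force': array([-0.04789051,  0.00130573,  0.08522332]), 'wrist_torque': array([ 0.00124487,  0.02619816, -0.01862117]), 'opening': 1.0047978126910968}
```

View pics/scene0.png

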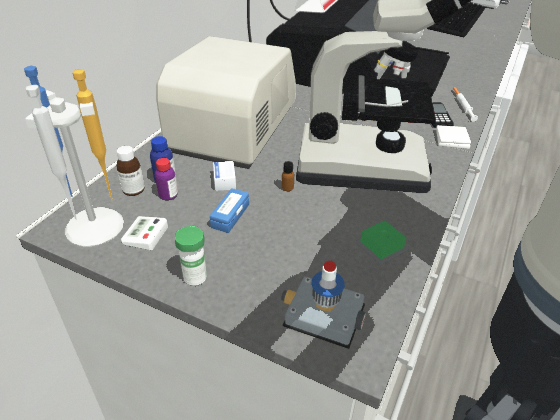

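View pics/top0.png

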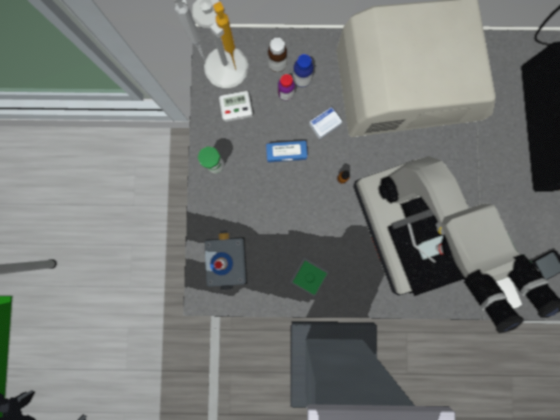

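The scene view shows the coupling at about (325,300) with the red cap at (330,268), and the green stand in shadow at (383,240). In the top view they are at (222,262) and (310,278). The vial, slide box and bottle stand clear of both. Next I'll measure with colour masks.

Run:
```python
from h import *
S=grab('scene');T=grab('top')
def mask(f,lo,hi,box):
    h=cv2.cvtColor(f['pixels'],cv2.COLOR_RGB2HSV); m=cv2.inRange(h,lo,hi); k=np.zeros_like(m);x0,y0,x1,y1=box;k[y0:y1,x0:x1]=m[y0:y1,x0:x1]
    c=max(cv2.findContours(k,0,1)[0],key=cv2.contourArea); return c
def cen(c): m=cv2.moments(c); return m['m10']/m['m00'],m['m01']/m['m00']
red=[mask(S,(165,100,60),(180,255,255),(300,240,360,300)),mask(T,(165,100,60),(180,255,255),(205,245,240,280))]
print('red',[cen(c) for c in red],two(S,cen(red[0]),T,cen(red[1])))
bl=[mask(S,(100,110,30),(125,255,255),(300,260,360,330)),mask(T,(100,110,30),(125,255,255),(205,245,240,285))]
for f,c in zip((S,T),bl):
    print('blue',cv2.boundingRect(c),cv2.fitEllipse(cv2.convexHull(c)))
    e=cv2.fitEllipse(cv2.convexHull(c))[0]; print([plane(f,*e,z).round(1) for z in(70,78,86)])
gr=[mask(S,(45,120,20),(80,255,255),(350,210,420,270)),mask(T,(45,120,20),(80,255,255),(285,255,335,305))]
for f,c in zip((S,T),gr):
    q=cv2.boxPoints(cv2.minAreaRect(c)); h=cv2.approxPolyDP(c,4,True)[:,0]
    print('green',cen(c),plane(f,*cen(c),30).round(1),[plane(f,*p,30).round(1)[:2] for p in h])
for f,n in((S,'s'),(T,'t')):
    b=((280,245,400,345) if n=='s' else (190,225,260,300)); g=((350,205,420,275) if n=='s' else (280,245,340,310))
    cs=[cv2.resize(cv2.convertScaleAbs(f['pixels'][y0:y1,x0:x1,::-1],alpha=1.6),(400,300)) for x0,y0,x1,y1 in(b,g)]
    globals()[n]=np.hstack(cs)
cv2.imwrite('pics/crop.png',np.vstack([s,t]))
# block dark in top
for z in(28,):
  print(plane(T,206,240,z),plane(T,245,240,z),plane(T,245,287,z),plane(T,206,287,z))
# vial, box, bottle approx
print('vial',plane(T,209,158,98),'box',plane(T,287,151,32),'bot',plane(T,343,176,62))
```

```text
Traceback (most recent call last):
ValueError: max() iterable argument is empty
```

```bash
cat > m.py <<'E'
from h import *
S=grab('scene');T=grab('top')
def mask(f,lo,hi,box,code=cv2.COLOR_RGB2HSV):
    h=cv2.cvtColor(f['pixels'],code); m=cv2.inRange(h,lo,hi); k=np.zeros_like(m);x0,y0,x1,y1=box;k[y0:y1,x0:x1]=m[y0:y1,x0:x1]
    return max(cv2.findContours(k,0,1)[0],key=cv2.contourArea)
def cen(c): m=cv2.moments(c); return m['m10']/m['m00'],m['m01']/m['m00']
R=((112,110,60),(130,255,255)); B=cv2.COLOR_BGR2HSV  # swapped channels: red appears at hue 120
red=[mask(S,*R,(300,240,360,300),B),mask(T,*R,(205,245,240,280),B)]
print('red',[cen(c) for c in red],two(S,cen(red[0]),T,cen(red[1])))
bl=[mask(S,(100,110,30),(125,255,255),(300,260,360,330)),mask(T,(100,110,30),(125,255,255),(205,245,240,285))]
for f,c in zip((S,T),bl):
    e=cv2.fitEllipse(cv2.convexHull(c)); print('blue',cv2.boundingRect(c),e)
    print([plane(f,*e[0],z).round(1) for z in(70,78,86)])
gr=[mask(S,(45,120,20),(80,255,255),(350,210,420,270)),mask(T,(45,120,20),(80,255,255),(285,255,335,305))]
for f,c in zip((S,T),gr):
    h=cv2.approxPolyDP(c,4,True)[:,0]
    print('green',cen(c),plane(f,*cen(c),30).round(1),[plane(f,*p,30).round(1)[:2] for p in h])
for f,n in((S,'s'),(T,'t')):
    b=((280,245,400,345) if n=='s' else (190,225,260,300)); g=((350,205,420,275) if n=='s' else (280,245,340,310))
    cs=[cv2.resize(cv2.convertScaleAbs(f['pixels'][y0:y1,x0:x1,::-1],alpha=1.6),(400,300)) for x0,y0,x1,y1 in(b,g)]
    globals()[n]=np.hstack(cs)
cv2.imwrite('pics/crop.png',np.vstack([s,t]))
print('blk',[plane(T,u,v,28).round(1)[:2] for u,v in((206,240),(245,240),(245,287),(206,287))])
print('vial',plane(T,209,158,98),'box',plane(T,287,151,32),'bot',plane(T,343,176,62))
E
python3 m.py
```

```text
red [(329.3532608695652, 265.7590579710145), (217.8148148148148, 264.39506172839504)] (array([465.53456494, 345.99173969, 110.06730296]), np.float64(1.3741813018648787))
blue (312, 271, 33, 26) ((327.4748229980469, 283.3160400390625), (26.08147430419922, 33.073219299316406), 99.0370864868164)
[array([467.1, 343.2,  70. ]), array([464.9, 350. ,  78. ]), array([462.7, 356.8,  86. ])]
blue (210, 252, 23, 23) ((221.15887451171875, 263.31585693359375), (21.752578735351562, 22.879369735717773), 32.665008544921875)
[array([464.6, 345.3,  70. ]), array([465.1, 344.1,  78. ]), array([465.6, 342.9,  86. ])]
green (382.6003917727718, 239.11622592229838) [433.  173.2  30. ] [array([443.8, 126. ]), array([469.4, 180.6]), array([422.8, 218.5]), array([398.8, 179.7]), array([399. , 155.1])]
green (309.3585185185185, 277.3594074074074) [434.5 160.2  30. ] [array([467.2, 172. ]), array([424.2, 193.2]), array([401.5, 150. ]), array([444.2, 126.5])]
blk [array([512. , 385.9]), array([513.1, 300.8]), array([412.1, 298.8]), array([411., 383.])]
vial [679.42907956 371.35421574  98.        ] box [710.35035525 211.34645248  32.        ] bot [651.05421049  92.04892462  62.        ]
```

View pics/crop.png

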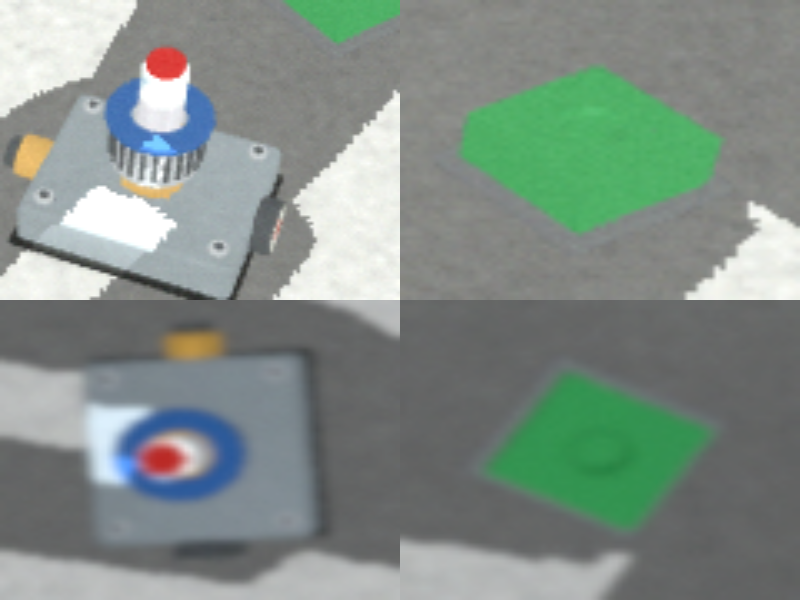

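The crops show the filter with its red cap on the coupling axis and the hole in the middle of the stand's top face. Coupling axis is about (465.3, 345.3) and stand about (434.5, 160.2). I'll move to above the filter.

Call:
{"op": "apply_moves", "data": {"targets": [[[-0.2,-12.5,29.3,7,0,0,0],[-0.2,-12.5,29.3,7,0,0,0],[-0.2,-12.5,29.3,7,0,0,0],[-0.2,-12.5,29.3,7,0,0,0],[-0.2,-12.5,29.3,7,0,0,0],[-0.2,-12.5,29.3,7,0,0,0],[-0.2,-12.5,29.3,7,0,0,0],[-0.2,-12.5,29.3,7,0,0,0]]], "newtons": 20}}

```text
clock: 1.1
eef_pos: [466.8, 342.6, 160.2]
tcp_rot: [-3.142, 0.002, 1.165]
contact_force: [-0.4, 0.2, -0.3]
opening: 0.401
```

Call:
{"op": "apply_moves", "data": {"targets": [[[-0.2,0,0,0,0,0,0],[-0.2,0,0,0,0,0,0]]]}}

```text
clock: 1.3
eef_pos: [466.5, 343.0, 160.3]
tcp_rot: [-3.141, 0.002, 1.166]
contact_force: [0.0, -0.4, 0.2]
opening: 0.4
```

```bash
cat >> h.py <<'E'
def st(): 
    s=r.sense(); print('t %.2f'%s['clock'],'pos',np.round(s['eef_pos'],1),'rot',np.round(s['tcp_rot'],4),'F',np.round(s['contact_force'],2),'M',np.round(s['wrist_torque'],2),'op %.3f'%s['opening']); return s
def delta(X):
    from scipy.spatial.transform import Rotation as Q
    s=r.sense(); A=Q.from_euler('xyz',s['tcp_rot']); print('tool cm',np.round(A.inv().apply(np.array(X)-s['eef_pos'])/10,2)); w=Q.from_euler('xyz',[np.pi,0,s['tcp_rot'][2]]); print('level deg',np.round(np.degrees((A.inv()*w).as_rotvec()),2))
E
python3 - <<'E'
from h import *
st();delta([465.3,345.3,150])
f=grab('scene'); a=cv2.resize(f['pixels'][140:350,200:480,::-1],(800,600),interpolation=2)
cv2.imwrite('pics/c2.png',a)
E
```

```text
t 1.30 pos [466.5 343.  160.3] rot [-3.1414e+00  1.8000e-03  1.1657e+00] F [ 0.03 -0.41  0.21] M [ 0.05  0.05 -0.  ] op 0.400
tool cm [ 0.16 -0.2   1.03]
level deg [-0.01  0.11 -0.  ]
```

View pics/c2.png

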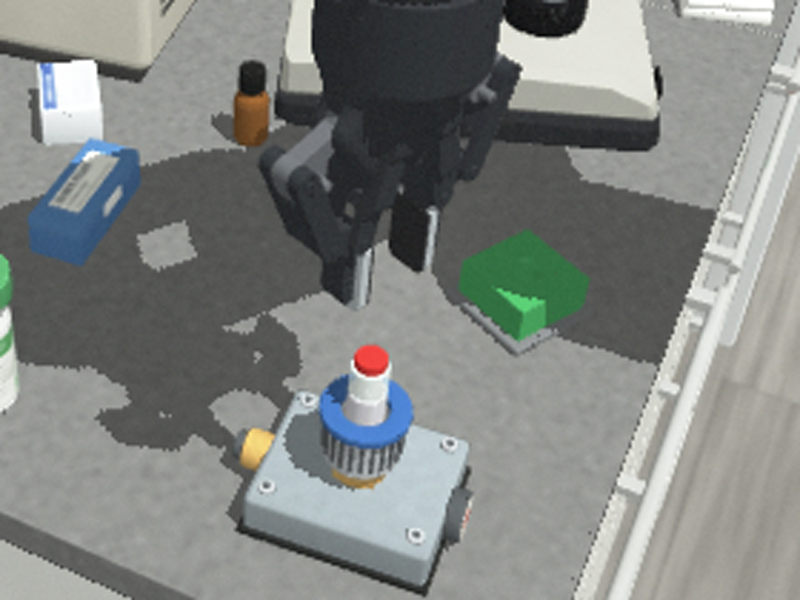

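The fingers straddle the red cap at (372,358) in the crop, about 34 mm apart. I'll descend around the filter, staying above the flange.

Call:
{"op": "apply_moves", "data": {"targets": [[[-0.2,0.2,-0.2,0,0,0.1,0],[-0.2,0.2,-0.2,0,0,0.1,0],[-0.2,0.2,-0.2,2.5,0,0.1,0],[-0.2,0.2,-0.2,5,0,0.1,0],[-0.35,0.2,-0.2,6.5,0,0.1,0],[-0.4,0.2,-0.2,6.5,0,0.1,0],[-0.4,0.2,-0.2,6.5,0,0.1,0]]]}}

```text
clock: 2.05
eef_pos: [465.3, 346.3, 95.8]
tcp_rot: [-3.141, -0.0, 1.167]
contact_force: [0.4, 0.3, 0.8]
opening: 0.302
```

Call:
{"op": "apply_moves", "data": {"targets": [[[-0.46,0,0,0,0,0,0],[-0.46,0,0,0,0,0,0]]]}}

```text
clock: 2.25
eef_pos: [466.0, 346.8, 96.9]
tcp_rot: [3.141, -0.002, 1.167]
contact_force: [0.8, -0.2, -0.0]
opening: 0.274
```

Run:
```python
from h import *
st();delta([465.3,345.3,95])
f=grab('scene'); a=cv2.resize(f['pixels'][200:320,250:410,::-1],(800,600),interpolation=2)
cv2.imwrite('pics/c3.png',a)
```

```text
t 2.25 pos [466.  346.8  96.9] rot [ 3.1408e+00 -1.7000e-03  1.1666e+00] F [ 0.77 -0.17 -0.01] M [ 0.02 -0.02  0.01] op 0.274
tool cm [-0.16 -0.    0.19]
level deg [ 0.05 -0.1  -0.  ]
```

View pics/c3.png

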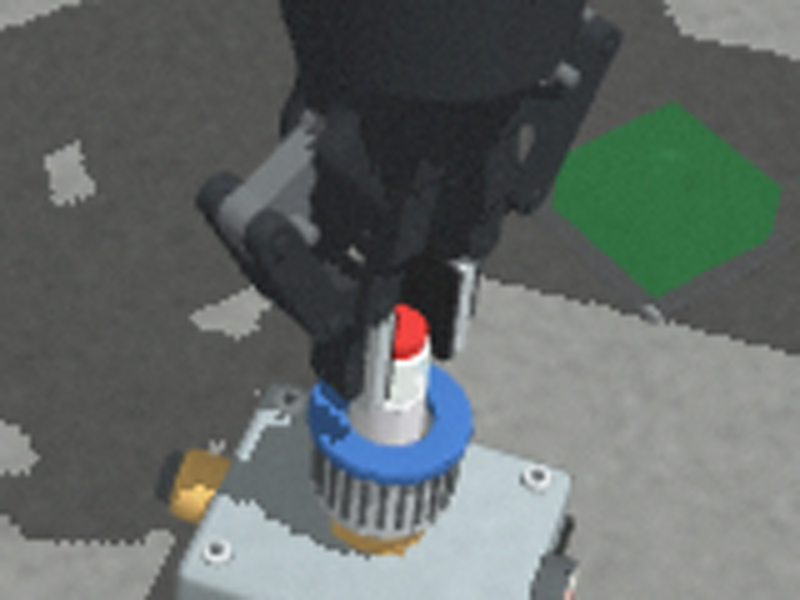

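The near finger (375,370 in the crop) and the far one (460,310) stand either side of the white filter bowl. TCP reads 1.6 mm off along the jaw axis, so I'll correct that and go by feel.

Call:
{"op": "apply_moves", "data": {"targets": [[[-0.44,-0.15,0,0,0,-0.1,0],[-0.44,-0.15,0,0,0,-0.1,0],[-0.44,-0.15,0,0,0,-0.1,0]]]}}

```text
clock: 2.6
eef_pos: [465.4, 345.2, 96.9]
tcp_rot: [3.141, -0.0, 1.167]
contact_force: [0.7, 0.6, -0.5]
opening: 0.277
```

Call:
{"op": "apply_moves", "data": {"targets": [[[-0.49,0,0,0,0,0,0],[-0.49,0,0,0,0,0,0],[-0.49,0,0,0,0,0,0]]]}}

```text
clock: 2.9
eef_pos: [465.3, 345.2, 96.9]
tcp_rot: [3.141, 0.0, 1.167]
contact_force: [-0.4, -0.4, 0.3]
opening: 0.259
```

```bash
python3 -c "
from h import *
st();delta([465.3,345.3,95])"
```

```text
t 2.90 pos [465.3 345.2  96.9] rot [3.1408e+00 1.0000e-04 1.1665e+00] F [-0.37 -0.38  0.33] M [ 0.02 -0.02 -0.01] op 0.259
tool cm [ 0.   -0.01  0.19]
level deg [0.05 0.   0.  ]
```

Call:
{"op": "apply_moves", "data": {"targets": [[[-0.52,0,0,0,0,0,0],[-0.52,0,0,0,0,0,0],[-0.52,0,0,0,0,0,0]]]}}

```text
clock: 3.2
eef_pos: [465.3, 345.2, 96.9]
tcp_rot: [3.141, 0.0, 1.167]
contact_force: [0.2, 0.2, 0.1]
opening: 0.239
```

Call:
{"op": "apply_moves", "data": {"targets": [[[-0.54,0,0,0,0,0,0],[-0.54,0,0,0,0,0,0],[-0.54,0,0,0,0,0,0]]]}}

```text
clock: 3.5
eef_pos: [465.3, 345.2, 96.9]
tcp_rot: [3.141, 0.0, 1.167]
contact_force: [0.3, 0.0, -0.4]
opening: 0.23
```

Call:
{"op": "apply_moves", "data": {"targets": [[[-0.57,0,0,0,0,0,0],[-0.57,0,0,0,0,0,0],[-0.57,0,0,0,0,0,0]]]}}

```text
clock: 3.8
eef_pos: [465.4, 345.2, 96.9]
tcp_rot: [3.141, 0.0, 1.167]
contact_force: [0.4, -0.3, 1.0]
opening: 0.219
```

Call:
{"op": "apply_moves", "data": {"targets": [[[-0.6,0,0,0,0,0,0],[-0.6,0,0,0,0,0,0],[-0.6,0,0,0,0,0,0]]]}}

```text
clock: 4.1
eef_pos: [465.4, 345.2, 96.9]
tcp_rot: [3.141, 0.0, 1.167]
contact_force: [-0.1, -0.3, 0.6]
opening: 0.219
```

Contact came at opening 0.219 with no side force, so the jaws are centred. I'll open slightly and feel downward for the flange.

Call:
{"op": "apply_moves", "data": {"targets": [[[-0.5,0,0,0,0,0,0],[-0.5,0,0,0,0,0,0],[-0.5,0,0,0.4,0,0,0],[-0.5,0,0,0.8,0,0,0],[-0.5,0,0,0.8,0,0,0]]]}}

```text
clock: 4.6
eef_pos: [464.9, 344.9, 88.1]
tcp_rot: [3.141, 0.001, 1.167]
contact_force: [-0.4, 0.1, 0.0]
opening: 0.254
```

Call:
{"op": "apply_moves", "data": {"targets": [[[-0.5,0,0,0.1,0,0,0],[-0.5,0,0,0.2,0,0,0],[-0.5,0,0,0.3,0,0,0],[-0.5,0,0,0.3,0,0,0]]]}}

```text
clock: 5.0
eef_pos: [464.9, 344.9, 85.0]
tcp_rot: [3.141, 0.001, 1.167]
contact_force: [0.5, -0.1, 0.3]
opening: 0.251
```

Call:
{"op": "apply_moves", "data": {"targets": [[[-0.5,0,0,0.1,0,0,0],[-0.5,0,0,0.2,0,0,0],[-0.5,0,0,0.3,0,0,0],[-0.5,0,0,0.3,0,0,0]]]}}

```text
clock: 5.4
eef_pos: [464.8, 344.8, 81.9]
tcp_rot: [3.142, 0.001, 1.167]
contact_force: [0.1, -0.8, -0.2]
opening: 0.247
```

Call:
{"op": "apply_moves", "data": {"targets": [[[-0.5,0.05,0,0.1,0,0,0],[-0.5,0.05,0,0.2,0,0,0],[-0.5,0.05,0,0.2,0,0,0]]]}}

```text
clock: 5.7
eef_pos: [464.9, 345.2, 79.7]
tcp_rot: [-3.142, 0.002, 1.167]
contact_force: [-0.7, -0.7, -0.6]
opening: 0.25
```

Call:
{"op": "apply_moves", "data": {"targets": [[[-0.5,0,0,0.1,0,0,0],[-0.5,0,0,0.2,0,0,0],[-0.5,0,0,0.2,0,0,0]]]}}

```text
clock: 6.0
eef_pos: [464.8, 345.2, 77.5]
tcp_rot: [-3.141, 0.002, 1.167]
contact_force: [-0.9, 0.2, 0.3]
opening: 0.253
```

Call:
{"op": "apply_moves", "data": {"targets": [[[-0.5,0,0,0.1,0,0,0],[-0.5,0,0,0.2,0,0,0],[-0.5,0,0,0.2,0,0,0]]]}}

```text
clock: 6.3
eef_pos: [464.9, 345.2, 75.7]
tcp_rot: [-3.141, 0.002, 1.167]
contact_force: [-0.6, 0.1, 4.2]
opening: 0.255
```

Contact: 4.2 N at z = 75.7. Next are 1 mm steps to confirm the spring slope.

Call:
{"op": "apply_moves", "data": {"targets": [[[-0.5,0,0,0.05,0,0,0],[-0.5,0,0,0.1,0,0,0],[-0.5,0,0,0.1,0,0,0]]]}}

```text
clock: 6.6
eef_pos: [464.9, 345.3, 74.8]
tcp_rot: [-3.142, 0.002, 1.167]
contact_force: [-1.7, -0.9, 5.5]
opening: 0.25
```

Call:
{"op": "apply_moves", "data": {"targets": [[[-0.5,0,0,0.1,0,0,0],[-0.5,0,0,0.2,0,0,0],[-0.5,0,0,0.2,0,0,0]]]}}

```text
clock: 6.9
eef_pos: [465.0, 345.3, 72.9]
tcp_rot: [-3.142, 0.001, 1.167]
contact_force: [-1.8, -0.4, 5.8]
opening: 0.25
```

Call:
{"op": "apply_moves", "data": {"targets": [[[-0.5,0,0,0.1,0,0,0],[-0.5,0,0,0.2,0,0,0],[-0.5,0,0,0.2,0,0,0]]]}}

```text
clock: 7.2
eef_pos: [464.9, 345.3, 71.1]
tcp_rot: [3.142, 0.001, 1.167]
contact_force: [-2.1, -2.1, 8.0]
opening: 0.254
```

```bash
python3 -c "
from h import *
st();delta([465.3,345.3,68.5])"
```

```text
t 7.20 pos [464.9 345.3  71.1] rot [3.1416e+00 1.5000e-03 1.1666e+00] F [-2.07 -2.09  8.04] M [-0.16  0.29 -0.02] op 0.254
tool cm [0.02 0.03 0.26]
level deg [0.   0.09 0.  ]
```

Call:
{"op": "apply_moves", "data": {"targets": [[[-0.5,0.02,0,0.1,0,-0.1,0],[-0.5,0.02,0,0.2,0,-0.1,0],[-0.5,0.02,0,0.28,0,-0.1,0],[-0.5,0.02,0,0.28,0,-0.1,0]]]}}

```text
clock: 7.6
eef_pos: [465.0, 345.3, 68.5]
tcp_rot: [-3.142, 0.003, 1.167]
contact_force: [-1.9, -3.4, 8.7]
opening: 0.25
```

```bash
python3 -c "
from h import *
F=[]
for i in range(10): r.grab_frame('top'); F.append(r.sense()['contact_force'])
print(np.mean(F,0),np.std(F,0)); st()"
```

```text
[-1.93270504 -2.03482652  8.12377687] [0.56911487 0.41264148 0.50359633]
t 8.10 pos [465.  345.3  68.6] rot [-3.1415  0.0035  1.1666] F [-0.78 -2.41  8.07] M [-0.25  0.36 -0.01] op 0.254
```

Call:
{"op": "apply_moves", "data": {"targets": [[[-0.5,0,0,0.06,0,-0.1,0],[-0.5,0,0,0.12,0,-0.1,0],[-0.5,0,0,0.12,0,-0.1,0]]]}}

```text
clock: 8.4
eef_pos: [465.0, 345.3, 67.7]
tcp_rot: [3.142, 0.005, 1.167]
contact_force: [-2.1, -2.5, 8.3]
opening: 0.251
```

```bash
python3 -c "
from h import *
F=[]
for i in range(12): r.grab_frame('top'); F.append(r.sense()['contact_force'])
print(np.mean(F,0),np.std(F,0)); st()"
```

```text
[-2.21752765 -1.63181113  8.77074572] [0.43759064 0.49661602 0.46326167]
t 9.00 pos [465.  345.3  67.8] rot [3.1416 0.005  1.1666] F [-2.42 -1.74  8.16] M [-0.17  0.34  0.08] op 0.249
```

Mean force is 8.8 N, so travel is about 7.5 mm (geometry gives 7.1–7.9). Closing on the filter now.

Call:
{"op": "apply_moves", "data": {"targets": [[[-0.54,0,0,0,0,0,0],[-0.56,0,0,0,0,0,0],[-0.58,0,0,0,0,0,0],[-0.6,0,0,0,0,0,0]]], "newtons": 25}}

```text
clock: 9.4
eef_pos: [465.2, 345.8, 68.1]
tcp_rot: [3.141, 0.004, 1.167]
contact_force: [-1.3, 0.7, 6.9]
opening: 0.227
```

Call:
{"op": "apply_moves", "data": {"targets": [[[-0.7,0,0,0,0,0,0],[-0.8,0,0,0,0,0,0],[-0.8,0,0,0,0,0,0]]]}}

```text
clock: 9.7
eef_pos: [465.2, 345.8, 68.2]
tcp_rot: [3.141, 0.004, 1.167]
contact_force: [-1.5, -0.1, 5.3]
opening: 0.23
```

```bash
python3 -c "
from h import *
F=[]
for i in range(12): r.grab_frame('top'); F.append(r.sense()['contact_force'])
print(np.mean(F,0),np.std(F,0)); st()"
```

```text
[-1.50082168 -0.26204515  5.02019155] [0.57967024 0.36675912 0.45840549]
t 10.30 pos [465.2 345.8  68.2] rot [3.1414 0.0041 1.1665] F [-2.24 -0.85  5.09] M [-0.08  0.23 -0.02] op 0.223
```

Closing let the tool rise 0.4 mm. For margin I'll reopen, press a little deeper and regrip within one call, so the pressed target holds.

Call:
{"op": "apply_moves", "data": {"targets": [[[-0.52,0,0,0.05,0,0.1,0],[-0.52,0,0,0.12,0,0.1,0],[-0.52,0,0,0.12,0,0.1,0],[-0.54,0,0,0.12,0,0.1,0],[-0.56,0,0,0.12,0,0.1,0],[-0.6,0,0,0.12,0,0.1,0],[-0.8,0,0,0.12,0,0.1,0],[-0.8,0,0,0.12,0,0.1,0]]]}}

```text
clock: 11.1
eef_pos: [465.2, 345.8, 67.4]
tcp_rot: [3.141, 0.002, 1.166]
contact_force: [-2.0, -0.8, 8.9]
opening: 0.23
```

```bash
python3 -c "
from h import *
F=[]
for i in range(6): r.grab_frame('top'); F.append(r.sense()['contact_force'])
print(np.mean(F,0),np.std(F,0)); st()"
```

```text
[-2.2371027  -1.76611773  9.52496844] [0.63391994 0.28449764 0.52559938]
t 11.40 pos [465.2 345.8  67.4] rot [3.1414e+00 2.3000e-03 1.1665e+00] F [-1.65 -1.43  9.09] M [-0.29  0.44  0.02] op 0.228
```

Call:
{"op": "apply_moves", "data": {"targets": [[[-0.8,0,0,-0.06,0,0,0],[-0.8,0,0,-0.12,0,0,0]]]}}

```text
clock: 11.6
eef_pos: [465.2, 345.8, 68.5]
tcp_rot: [3.141, 0.002, 1.167]
contact_force: [-0.3, -0.9, 3.0]
opening: 0.224
```

```bash
python3 -c "
from h import *
F=[]
for i in range(5): r.grab_frame('scene'); F.append(r.sense()['contact_force'])
print(np.mean(F,0)); st()
f=grab('scene'); a=cv2.resize(f['pixels'][230:320,280:400,::-1],(800,600),interpolation=2)
cv2.imwrite('pics/c4.png',a)"
```

```text
[-1.61956188 -0.31061552  3.91911557]
t 11.85 pos [465.2 345.8  68.6] rot [3.1414e+00 2.3000e-03 1.1666e+00] F [-2.27 -0.11  4.64] M [-0.15  0.24  0.04] op 0.228
```

View pics/c4.png

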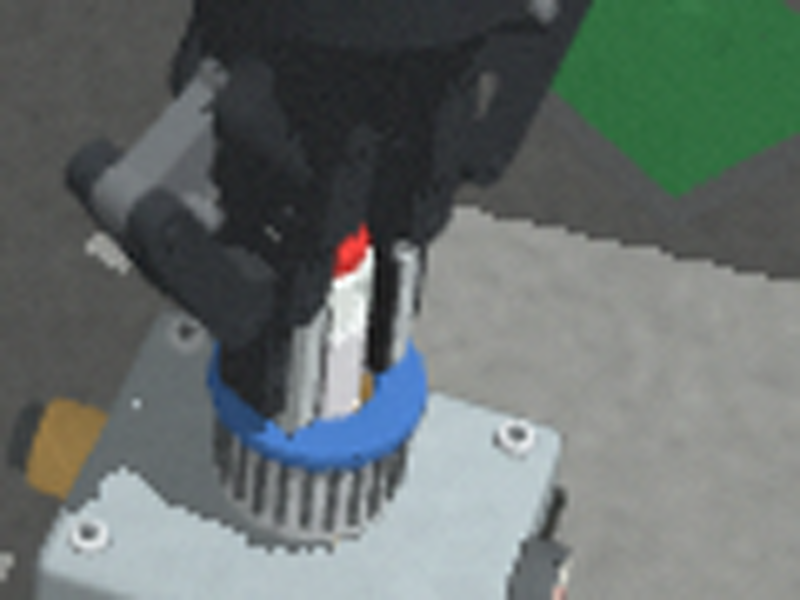

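The sleeve is visibly down with the filter held between the fingers. The pull force levels off at about 4 N instead of climbing, so the filter isn't locked. Continuing the pull.

Call:
{"op": "apply_moves", "data": {"targets": [[[-0.8,0,0,-0.1,0,0,0],[-0.8,0,0,-0.2,0,0,0]]]}}

```text
clock: 12.1
eef_pos: [465.2, 345.8, 70.4]
tcp_rot: [3.142, 0.002, 1.167]
contact_force: [0.2, -0.9, 0.8]
opening: 0.226
```

Call:
{"op": "apply_moves", "data": {"targets": [[[-0.8,0,0,-0.1,0,0,0],[-0.8,0,0,-0.2,0,0,0]]]}}

```text
clock: 12.3
eef_pos: [464.8, 345.2, 71.8]
tcp_rot: [-3.141, 0.004, 1.167]
contact_force: [1.7, -1.0, -9.5]
opening: 0.226
```

Net force dropped to -9.5 N, so the filter is caught. Backing off at once.

Call:
{"op": "apply_moves", "data": {"targets": [[[-0.8,0,0,0.2,0,0,0],[-0.8,0,0,0.3,0,0,0]]]}}

```text
clock: 12.5
eef_pos: [464.9, 345.3, 69.1]
tcp_rot: [-3.141, 0.004, 1.167]
contact_force: [-2.2, -2.0, 6.6]
opening: 0.223
```

```bash
python3 -c "
from h import *
F=[]
for i in range(4): r.grab_frame('scene'); F.append(r.sense()['contact_force'])
print(np.mean(F,0)); st()"
```

```text
[-1.17939245 -2.05886587  6.48209539]
t 12.70 pos [464.9 345.3  69.2] rot [-3.1415  0.0035  1.1666] F [-1.74 -1.07  6.48] M [-0.32  0.24  0.06] op 0.224
```

It locked again because the sleeve followed up too early. I'll return, press closer to the stop by feel, and regrip.

Call:
{"op": "apply_moves", "data": {"targets": [[[-0.52,0.03,0,0,0,0.1,0],[-0.52,0.03,0,0,0,0.1,0],[-0.52,0.03,0,0.1,0,0.1,0],[-0.52,0.03,0,0.2,0,0.1,0],[-0.52,0.03,0,0.25,0,0.1,0],[-0.52,0.03,0,0.25,0,0.1,0]]]}}

```text
clock: 13.3
eef_pos: [465.0, 345.4, 67.3]
tcp_rot: [-3.141, 0.002, 1.167]
contact_force: [-2.8, -2.9, 9.1]
opening: 0.24
```

```bash
cat > avg.py <<'E'
from h import *
F=[]
for i in range(8): r.grab_frame('scene'); F.append(r.sense()['contact_force'])
print(np.mean(F,0)); st()
E
python3 avg.py
```

```text
[-2.41209524 -2.98229083  8.52240203]
t 13.70 pos [465.  345.4  67.3] rot [-3.1415e+00  1.9000e-03  1.1666e+00] F [-2.62 -2.81  9.19] M [-0.51  0.39 -0.02] op 0.239
```

Call:
{"op": "apply_moves", "data": {"targets": [[[-0.52,-0.06,0,0.03,0,0.1,0],[-0.52,-0.06,0,0.06,0,0.1,0],[-0.52,-0.06,0,0.09,0,0.1,0],[-0.52,-0.06,0,0.09,0,0.1,0]]]}}

```text
clock: 14.1
eef_pos: [465.0, 345.3, 67.3]
tcp_rot: [3.141, -0.001, 1.166]
contact_force: [-3.3, -0.5, 9.6]
opening: 0.241
```

```bash
python3 avg.py
```

```text
[-2.38602349 -0.94227387  9.62023617]
t 14.50 pos [465.  345.3  67.3] rot [ 3.1415e+00 -8.0000e-04  1.1664e+00] F [-2.91 -0.3  10.19] M [-0.13  0.5  -0.  ] op 0.239
```

Call:
{"op": "apply_moves", "data": {"targets": [[[-0.52,-0.02,0,0.1,0,0,0],[-0.52,-0.02,0,0.13,0,0,0],[-0.52,-0.02,0,0.14,0,0,0],[-0.52,-0.02,0,0.14,0,0,0]]]}}

```text
clock: 14.9
eef_pos: [465.0, 345.4, 67.2]
tcp_rot: [3.141, -0.001, 1.166]
contact_force: [-5.6, -3.8, 16.9]
opening: 0.237
```

```bash
python3 avg.py
```

```text
[-4.63056957 -2.85253288 16.04530133]
t 15.30 pos [465.  345.3  67.2] rot [ 3.1414e+00 -1.4000e-03  1.1663e+00] F [-4.81 -2.25 16.25] M [-0.64  0.86  0.  ] op 0.241
```

A mean of 16 N at z = 67.2 means the stop is there, so the rest height is about 76.2. The first pull therefore began at about 8.8 mm travel, but friction and creep in the grip let the filter lag. I'll ease off the stop, grip firmer, and pull without pausing.

Call:
{"op": "apply_moves", "data": {"targets": [[[-0.52,0,0,0.07,0,0,0],[-0.52,0.02,0,0.06,0,0,0],[-0.54,0.03,0,0.06,0,0,0],[-0.56,0.03,0,0.06,0,0,0],[-0.6,0.03,0,0.06,0,0,0],[-0.8,0.03,0,0.06,0,0,0],[-0.8,0.03,0,0.06,0,0,0]]], "newtons": 60}}

```text
clock: 16.0
eef_pos: [465.0, 345.2, 67.4]
tcp_rot: [3.141, -0.001, 1.166]
contact_force: [-3.7, -5.2, 13.2]
opening: 0.22
```

```bash
sed -i 's/range(8)/range(3)/' avg.py; python3 avg.py
```

```text
[-3.91441235 -4.45275791 12.5892247 ]
t 16.15 pos [465.  345.2  67.5] rot [ 3.1415e+00 -7.0000e-04  1.1663e+00] F [-3.79 -4.63 12.62] M [-0.89  0.65  0.03] op 0.217
```

Call:
{"op": "apply_moves", "data": {"targets": [[[-0.8,-0.05,-0.02,0.06,0,0,0],[-0.8,-0.05,-0.02,-0.15,0,0,0],[-0.8,-0.05,-0.02,-0.3,0,0,0]]]}}

```text
clock: 16.45
eef_pos: [464.9, 345.1, 71.1]
tcp_rot: [3.141, -0.001, 1.166]
contact_force: [-0.7, -1.7, 2.7]
opening: 0.219
```

Call:
{"op": "apply_moves", "data": {"targets": [[[-0.8,0,0,-0.1,0,0,0]]]}}

```text
clock: 16.55
eef_pos: [464.8, 344.9, 71.8]
tcp_rot: [3.141, -0.001, 1.166]
contact_force: [1.4, -0.7, -9.7]
opening: 0.219
```

```bash
python3 avg.py
```

```text
[ 0.51385747 -1.04533497 -0.83551325]
t 16.70 pos [464.8 344.9  71.8] rot [ 3.1412e+00 -1.1000e-03  1.1663e+00] F [-0.49 -1.55 -0.29] M [-0.3  -0.05 -0.04] op 0.215
```

```bash
python3 -c "
from h import *
f=grab('scene'); a=cv2.resize(f['pixels'][230:320,280:400,::-1],(800,600),interpolation=2)
cv2.imwrite('pics/c5.png',a); st()"
```

```text
t 16.75 pos [464.8 344.9  71.9] rot [ 3.1412e+00 -1.0000e-03  1.1663e+00] F [ 0.54 -0.87 -1.27] M [-0.28 -0.06 -0.03] op 0.220
```

View pics/c5.png

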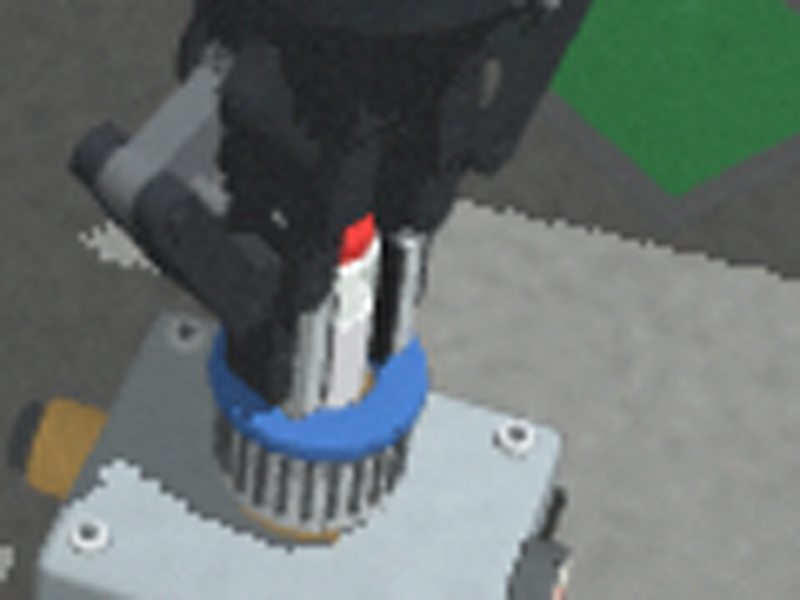

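The filter has risen with the hand and the sleeve stays partly down. Net force is about -1 N, close to the filter's weight, so this looks released. Continuing in small steps.

Call:
{"op": "apply_moves", "data": {"targets": [[[-0.8,0,0,-0.1,0,0,0],[-0.8,0,0,-0.1,0,0,0]]]}}

```text
clock: 16.95
eef_pos: [464.7, 344.9, 72.4]
tcp_rot: [3.141, -0.001, 1.166]
contact_force: [2.1, 0.6, -8.0]
opening: 0.214
```

```bash
python3 avg.py
```

```text
[ 1.60459965 -0.41154996 -8.78098605]
t 17.10 pos [464.7 344.9  72.5] rot [ 3.1413e+00 -8.0000e-04  1.1663e+00] F [ 2.04  0.12 -9.2 ] M [ 0.03 -0.39 -0.  ] op 0.218
```

```bash
cat > sl.py <<'E'
from h import *
S=grab('scene'); st(); T=None
ims={'start':cv2.imread('pics/scene0.png')[230:320,280:400],'c4':cv2.resize(cv2.imread('pics/c4.png'),(120,90),interpolation=3),'c5':cv2.resize(cv2.imread('pics/c5.png'),(120,90),interpolation=3),'now':S['pixels'][230:320,280:400,::-1]}
for n,i in ims.items():
    h=cv2.cvtColor(i,cv2.COLOR_BGR2HSV).astype(int)
    b=((h[...,0]>100)&(h[...,0]<125)&(h[...,1]>110)); red=((h[...,0]<8)|(h[...,0]>170))&(h[...,1]>120)&(h[...,2]>90)
    c=[np.where(b[:,k])[0].max() for k in range(42,62)]
    d=i.astype(float)@[1,0,-1.] # B-R: subpixel bottom edge of flange
    e=[]
    for k in range(42,62):
        col=d[:,k]; j=np.where(b[:,k])[0].max(); th=40; 
        while col[j+1]>th: j+=1
        e.append(j+(col[j]-th)/(col[j]-col[j+1]))
    w=i.astype(float)@[0,0,1.]-i.astype(float)[...,1]; rr=[]
    for k in range(51,56):
        q=np.where(red[:,k])[0]
        if len(q): 
            j=q.max(); rr.append(round(j+min(1,max(0,(w[j+1,k]-20)/60)),2))
    print(n,'flange bottom',np.mean(e).round(2),'red bottom',rr)
p=proj(S,[465,345,70]);q=proj(S,[465,345,80]);print('px per mm z',(q-p)/10)
E
python3 sl.py
```

```text
t 17.15 pos [464.7 344.9  72.5] rot [ 3.1414e+00 -8.0000e-04  1.1663e+00] F [  2.48   0.37 -10.53] M [ 0.04 -0.41  0.07] op 0.223
start flange bottom 65.49 red bottom [np.float64(40.85), np.float64(40.32), np.int64(40), np.float64(39.3), np.float64(37.65)]
c4 flange bottom 69.15 red bottom [np.float64(40.55), np.int64(40), np.float64(39.6), np.float64(38.18), np.float64(36.18)]
c5 flange bottom 67.8 red bottom [np.float64(38.98), np.float64(38.58), np.int64(38), np.float64(37.6), np.int64(36)]
now flange bottom 67.8 red bottom [np.float64(38.18), np.float64(38.33), np.int64(38), np.float64(37.33), np.int64(36)]
px per mm z [ 0.0518362  -0.46615332]
```

The flange image shows the sleeve held back at about 5.0 mm and no longer following the hand. So the dogs are riding on the nipple, and the ~8 N is their drag. I'll go on in small force-watched increments.

Call:
{"op": "apply_moves", "data": {"targets": [[[-0.8,0,0,-0.12,0,0,0],[-0.8,0,0,-0.12,0,0,0]]]}}

```text
clock: 17.35
eef_pos: [464.8, 344.9, 73.7]
tcp_rot: [3.141, -0.001, 1.166]
contact_force: [1.8, 0.4, -8.4]
opening: 0.214
```

It rose 1.2 mm at constant force, so it is sliding out.

Call:
{"op": "apply_moves", "data": {"targets": [[[-0.8,0,0,-0.12,0,0,0],[-0.8,0,0,-0.2,0,0,0]]]}}

```text
clock: 17.55
eef_pos: [464.7, 344.8, 75.8]
tcp_rot: [3.141, -0.001, 1.166]
contact_force: [1.4, 0.1, -9.9]
opening: 0.217
```

Call:
{"op": "apply_moves", "data": {"targets": [[[-0.8,0,0,-0.12,0,0,0],[-0.8,0,0,-0.2,0,0,0]]]}}

```text
clock: 17.75
eef_pos: [464.7, 344.9, 77.9]
tcp_rot: [3.141, -0.001, 1.166]
contact_force: [1.7, 0.3, -9.3]
opening: 0.22
```

Call:
{"op": "apply_moves", "data": {"targets": [[[-0.8,0,0,-0.15,0,0,0],[-0.8,0,0,-0.3,0,0,0]]]}}

```text
clock: 17.95
eef_pos: [464.7, 344.9, 81.1]
tcp_rot: [3.141, -0.001, 1.166]
contact_force: [2.3, 0.1, -9.5]
opening: 0.215
```

```bash
python3 sl.py | grep -v c[45]
```

```text
t 18.00 pos [464.7 344.9  81.4] rot [ 3.1413e+00 -8.0000e-04  1.1664e+00] F [ 1.44 -1.49 -4.91] M [-0.13 -0.19 -0.01] op 0.218
start flange bottom 65.49 red bottom [np.float64(40.85), np.float64(40.32), np.int64(40), np.float64(39.3), np.float64(37.65)]
now flange bottom 67.77 red bottom [np.int64(34), np.float64(33.72), np.float64(33.33), np.float64(32.63)]
px per mm z [ 0.0518362  -0.46615332]
```

The filter follows the hand fully. Pulling out the rest of the way.

Call:
{"op": "apply_moves", "data": {"targets": [[[-0.8,0,0,-0.3,0,0,0],[-0.8,0,0,-0.6,0,0,0],[-0.8,0,0,-0.9,0,0,0],[-0.8,0,0,-1.2,0,0,0]]]}}

```text
clock: 18.4
eef_pos: [464.9, 345.1, 94.2]
tcp_rot: [3.141, -0.001, 1.166]
contact_force: [0.1, 0.4, -1.5]
opening: 0.216
```

Call:
{"op": "apply_moves", "data": {"targets": [[[-0.8,0,0,-1,0,0,0],[-0.8,0,0,-2.5,0,0,0],[-0.8,0,0,-4,0,0,0],[-0.8,0,0,-4,0,0,0],[-0.8,0,0,-4,0,0,0]]]}}

```text
clock: 18.9
eef_pos: [465.2, 345.3, 135.0]
tcp_rot: [3.14, -0.003, 1.166]
contact_force: [-0.3, 0.2, -2.3]
opening: 0.218
```

Run:
```python
from h import *
s=st(); delta([434.5,160.2,s['eef_pos'][2]])
f=grab('scene'); a=f['pixels'][150:350,250:450,::-1]
g=grab('top'); b=g['pixels'][220:310,190:340,::-1]
cv2.imwrite('pics/c6.png',cv2.resize(a,(600,600),interpolation=2))
```

```text
t 18.90 pos [465.2 345.3 135. ] rot [ 3.1402e+00 -2.9000e-03  1.1663e+00] F [-0.3   0.19 -2.27] M [-0.01  0.06 -0.07] op 0.218
tool cm [-18.23   4.46  -0.05]
level deg [ 0.08 -0.16 -0.  ]
```

View pics/c6.png

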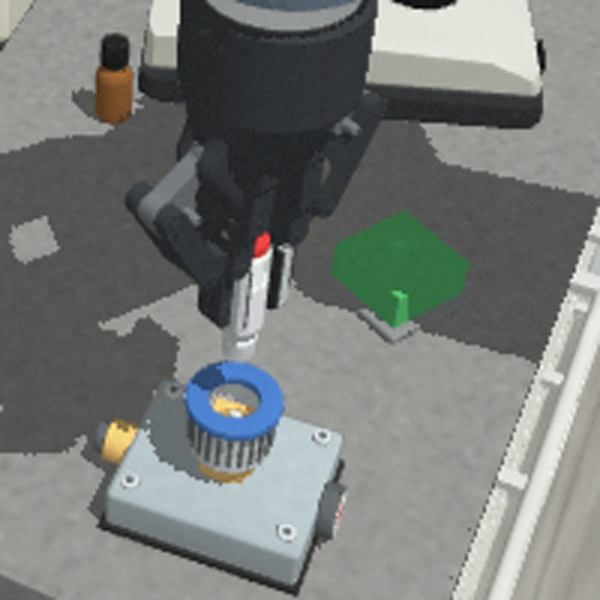

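The filter is out with its nipple at about (240,345) in the crop, and the blue flange has sprung back up. I'll refine the stand centre before moving.

Run:
```python
from h import *
a=cv2.imread('pics/top0.png'); S=grab('scene');T=grab('top')
i=T['pixels'].astype(float); g=i[...,1]-i[...,0]
w=np.clip(g[250:312,280:342],0,None); m=w>0.5*np.median(w[w>20])
yy,xx=np.nonzero(m); print('area',m.sum(),'cen',plane(T,xx.mean()+280,yy.mean()+250,30).round(1))
c=max(cv2.findContours(m.astype(np.uint8),0,1)[0],key=cv2.contourArea); print(cv2.minAreaRect(c),plane(T,*(np.array(cv2.minAreaRect(c)[0])+[280,250]),30).round(1))
print('hole top',plane(T,310,277.9,30).round(1),'hole scene',plane(S,383.8,231.5,30).round(1))
print('corners L,R,B',[plane(S,u,v,30).round(1)[:2] for u,v in((362.2,231.1),(406.3,237.7),(384.1,220.2))])
for X in((434.5,160.2,30),): print(proj(T,X),proj(S,X))
b=[cv2.resize(cv2.convertScaleAbs(f['pixels'][y:y+45,x:x+60,::-1],alpha=2.2),(400,300),interpolation=2) for f,x,y in((T,280,255),(S,354,212))]
cv2.imwrite('pics/c7.png',np.hstack(b))
```

```text
area 646 cen [434.5 160.3  30. ]
((29.27692413330078, 27.515382766723633), (25.799224853515625, 25.675188064575195), 29.744882583618164) [434.2 160.4  30. ]
hole top [433.4 158.8  30. ] hole scene [437.1 153.7  30. ]
corners L,R,B [array([470.9, 170.2]), array([397.9, 150.9]), array([445.9, 124.7])]
[309.35707882 277.36776524] [384.10918693 234.24139212]
```

View pics/c7.png

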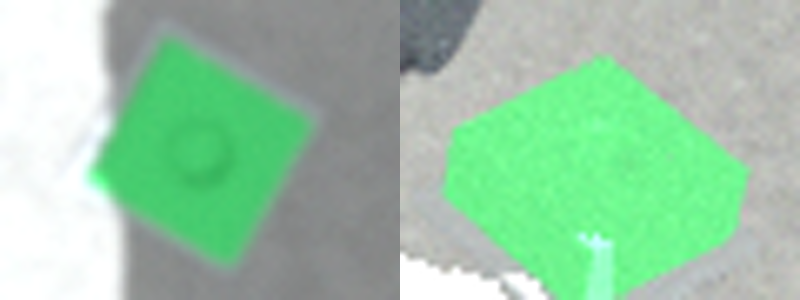

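The block's corners in the scene view give a centre of (434.4, 160.5), and the top view's area and hole ring agree to about 1 mm. Using the stand-to-coupling offset, the TCP target is (433.9, 159.9).

Call:
{"op": "apply_moves", "data": {"targets": [[[-0.8,-4,1,0,0.08,-0.16,0],[-0.8,-8,2,1,0.08,-0.16,0],[-0.8,-12,3,2,0.08,-0.16,0],[-0.8,-16,4,3,0.08,-0.16,0],[-0.8,-18.3,4.4,4,0.08,-0.16,0],[-0.8,-18.3,4.4,4,0.08,-0.16,0],[-0.8,-18.3,4.4,4,0.08,-0.16,0],[-0.8,-18.3,4.4,4,0.08,-0.16,0]]]}}

```text
clock: 19.9
eef_pos: [433.7, 160.1, 93.7]
tcp_rot: [-3.141, 0.001, 1.167]
contact_force: [-0.5, -0.1, -1.3]
opening: 0.219
```

Run:
```python
from h import *
st(); delta([433.9,159.9,65])
f=grab('scene'); a=f['pixels'][170:270,320:454,::-1]
cv2.imwrite('pics/c8.png',cv2.resize(a,(800,600),interpolation=2))
```

```text
t 19.90 pos [433.7 160.1  93.7] rot [-3.1408e+00  1.5000e-03  1.1666e+00] F [-0.51 -0.08 -1.25] M [ 0.03 -0.01  0.  ] op 0.219
tool cm [-0.    0.03  2.87]
level deg [-0.04  0.08 -0.  ]
```

View pics/c8.png

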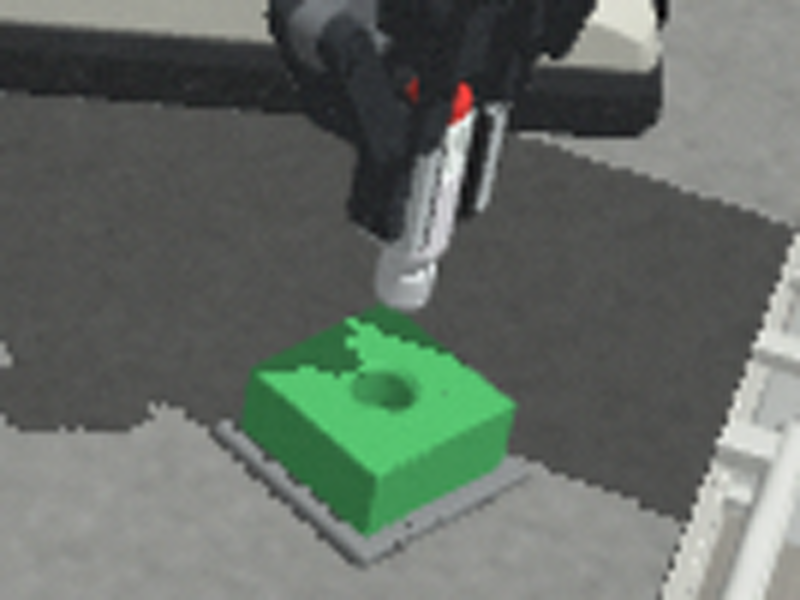

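Run:
```python
from h import *
S=grab('scene'); G=grab('top')
print('hole',plane(S,320+385/5.97,170+391/6,30).round(1))
for z in(62,66,94,130): 
    p=proj(S,[433.9,159.9,z]); print(z,((p-[320,170])*[5.97,6]).round(1))
print(proj(S,[433.9,159.9,30])*1)
a=S['pixels'][170:222,370:410,::-1]
cv2.imwrite('pics/c9.png',cv2.resize(cv2.convertScaleAbs(a,alpha=1.2),(460,600),interpolation=2))
```

```text
hole [433.2 162.2  30. ]
62 [401.6 302.2]
66 [403.8 291.5]
94 [419.  214.8]
130 [439.7 111.1]
[384.49645855 234.24631865]
```

View pics/c9.png

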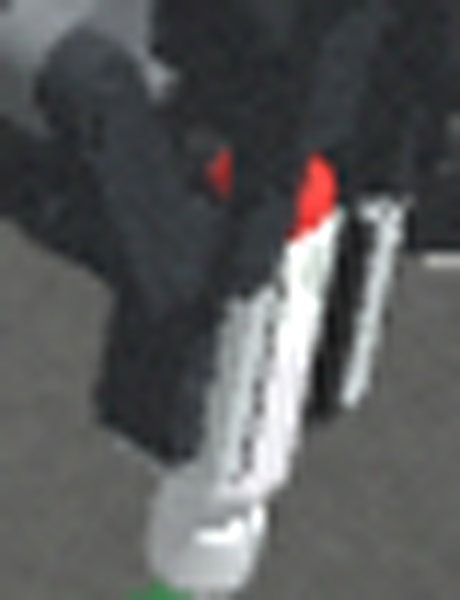

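The filter's lean in the picture matches the projected vertical line (0.175 against 0.2), so it hangs upright. The nipple is where expected and the hole lies below it. Descending gently.

Call:
{"op": "apply_moves", "data": {"targets": [[[-0.8,0.02,0.02,1,0,0.08,0],[-0.8,0.02,0.02,2,0,0.08,0],[-0.8,0.02,0.02,3.2,0,0.08,0],[-0.8,0.02,0.02,3.2,0,0.08,0]]]}}

```text
clock: 20.45
eef_pos: [432.2, 159.8, 59.7]
tcp_rot: [-3.138, 0.003, 1.168]
contact_force: [0.5, -0.4, -1.3]
opening: 0.213
```

Call:
{"op": "apply_moves", "data": {"targets": [[[-0.8,0,0,0.15,0,0,0],[-0.8,0,0,0.3,0,0,0],[-0.8,0,0,0.3,0,0,0]]]}}

```text
clock: 20.75
eef_pos: [432.3, 159.7, 56.9]
tcp_rot: [-3.138, 0.003, 1.167]
contact_force: [-0.5, -0.3, 2.7]
opening: 0.216
```

Call:
{"op": "apply_moves", "data": {"targets": [[[-0.8,0,0,0.15,0,0,0],[-0.8,0,0,0.3,0,0,0],[-0.8,0,0,0.3,0,0,0]]]}}

```text
clock: 21.05
eef_pos: [432.9, 159.9, 54.0]
tcp_rot: [-3.139, 0.002, 1.168]
contact_force: [2.1, -0.3, -1.2]
opening: 0.219
```

It slid off the chamfer into the hole (z = 54, Fx = +2 N). I'll recentre by about 1 mm and continue.

Call:
{"op": "apply_moves", "data": {"targets": [[[-0.8,0.05,0.1,0,-0.15,0.1,0],[-0.8,0.05,0.1,0.2,-0.15,0.1,0],[-0.8,0.05,0.1,0.4,-0.15,0.1,0],[-0.8,0.05,0.1,0.4,-0.15,0.1,0]]]}}

```text
clock: 21.45
eef_pos: [433.5, 159.8, 49.6]
tcp_rot: [-3.141, 0.001, 1.168]
contact_force: [-1.1, -0.3, -1.7]
opening: 0.219
```

```bash
python3 -c "
from h import *
st();delta([434,160.2,43])"
```

```text
t 21.45 pos [433.5 159.8  49.6] rot [-3.1411e+00  8.0000e-04  1.1675e+00] F [-1.08 -0.29 -1.67] M [-0.04 -0.01  0.03] op 0.219
tool cm [0.06 0.03 0.66]
level deg [-0.03  0.05 -0.  ]
```

Call:
{"op": "apply_moves", "data": {"targets": [[[-0.8,0,0,0.2,0,0,0],[-0.8,0,0,0.4,0,0,0],[-0.8,0,0,0.6,0,0,0],[-0.8,0,0,0.6,0,0,0]]]}}

```text
clock: 21.85
eef_pos: [433.4, 159.7, 43.3]
tcp_rot: [-3.141, 0.001, 1.168]
contact_force: [0.4, -0.3, -1.4]
opening: 0.217
```

Call:
{"op": "apply_moves", "data": {"targets": [[[-0.8,0,0,0.1,0,0,0],[-0.8,0,0,0.15,0,0,0],[-0.8,0,0,0.15,0,0,0]]]}}

```text
clock: 22.15
eef_pos: [433.3, 159.7, 41.8]
tcp_rot: [-3.141, 0.001, 1.168]
contact_force: [-0.0, 0.2, -1.5]
opening: 0.216
```

Call:
{"op": "apply_moves", "data": {"targets": [[[-0.8,0,0,0.05,0,0,0],[-0.8,0,0,0.08,0,0,0],[-0.8,0,0,0.08,0,0,0]]]}}

```text
clock: 22.45
eef_pos: [433.5, 159.7, 41.4]
tcp_rot: [-3.141, 0.001, 1.168]
contact_force: [-1.1, -0.8, 6.5]
opening: 0.217
```

Floor contact at z = 41.4, as expected. Releasing gently, then retracting straight up.

Call:
{"op": "apply_moves", "data": {"targets": [[[-0.6,0,0,0,0,0,0],[-0.5,0,0,0,0,0,0],[-0.4,0,0,0,0,0,0],[-0.3,0,0,0,0,0,0],[-0.2,0,0,0,0,0,0],[0,0,0,0,0,0,0],[0,0,0,0,0,0,0]]], "newtons": 20}}

```text
clock: 23.15
eef_pos: [433.5, 159.7, 41.4]
tcp_rot: [-3.141, 0.001, 1.168]
contact_force: [-0.4, -0.0, -0.0]
opening: 0.502
```

Call:
{"op": "apply_moves", "data": {"targets": [[[0,0,0,-1.5,0,0,0],[0,0,0,-4,0,0,0],[0,0,0,-7,0,0,0],[0,0,0,-10,0,0,0],[0,0,0,-14,0,0,0],[0,0,0,-14,0,0,0],[0,0,0,-14,0,0,0]]]}}

```text
clock: 23.85
eef_pos: [434.1, 160.0, 182.1]
tcp_rot: [3.141, -0.0, 1.168]
contact_force: [0.0, -0.4, 0.2]
opening: 0.498
```

Run:
```python
from h import *
st(); grab('top','t9.png')
f=grab('scene'); a=f['pixels'][130:350,160:440,::-1]
cv2.imwrite('pics/c10.png',cv2.resize(a,(760,597),interpolation=2))
o=cv2.imread('pics/scene0.png'); d=cv2.absdiff(o,f['pixels'][:,:,::-1]).max(2)
for n,(x,y,w,h) in dict(vial=(170,225,40,65),box=(205,185,50,50),bottle=(278,158,20,36),flange=(310,270,36,26)).items(): print(n,d[y:y+h,x:x+w].mean(),(d[y:y+h,x:x+w]>60).mean())
```

```text
t 23.85 pos [434.1 160.  182.1] rot [ 3.1406e+00 -5.0000e-04  1.1675e+00] F [ 0.02 -0.44  0.15] M [-0.03  0.01  0.  ] op 0.498
vial 4.321153846153846 0.0
box 4.1784 0.0
bottle 35.46388888888889 0.33055555555555555
flange 68.41666666666667 0.7051282051282052
```

View pics/c10.png

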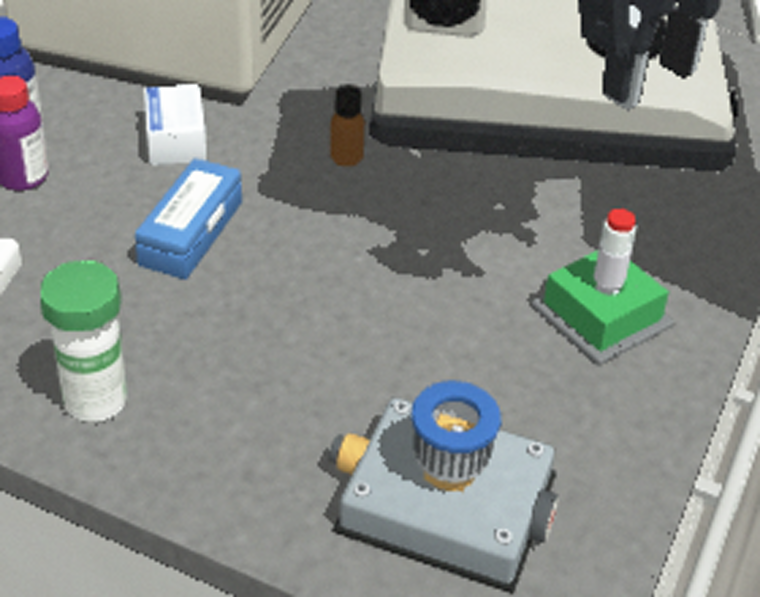

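The filter stands upright in the green stand at (615,250) in the crop and the blue flange is fully up. The vial, box and bottle are in place: the vial and box pixels are unchanged, and the bottle's difference is the arm's shadow. Handing in.

```bash
python3 -c "
from rig import r
print(r.sign_off())"
```

```text
the job is handed in; nothing more can be done
None
```

The filter is out of the coupling and stands upright, nipple down, in the green stand. I let go, backed the gripper clear and handed in at about 24 s.

**Removal:** By touch, the flange rests at about z = 76.2 and the sleeve stop is at about z = 67.2. The first pull met sudden resistance, so I backed off and regripped harder with the sleeve at about 8.7 mm travel. On the second pull the filter slid out against a steady drag of 8–10 N, and the sleeve sprang forward.

**Force peaks:**
- **On the coupling:** I touched the stop once while feeling for it, with a mean of 16 N and a highest reading of about 17 N.
- **On the filter:** the tool read about 10 N net in both attempts. If the sleeve was still pressing on the fingers when I stopped the first pull, the force on the filter was nearer 16 N. I only had readings between moves, so I cannot rule out a brief higher peak.

**Placing:** The nipple landed about 1.5 mm off on the stand's chamfer at under 3 N. I recentred it, and it touched the hole floor at the expected height with 6.5 N.

**Last checks:** The final picture shows the filter upright, the flange fully up and the gripper clear, with the tool reading no force. The vial and slide box pixels are unchanged. The bottle's pixels do differ from the first picture; it looks to be in the same place, and I put the difference down to a changed shadow.

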